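# Put the thread cones back on the pins of their own colours

## Task

The thread cones on the caddy have got onto one another's pins: rearrange them so that each cone (red, blue, yellow, green) stands fully down over the pin on the mat of its own colour; one of them may be right already. The pin on the black mat is free for parking a cone on the way and is empty again at the end. Keep the cones upright throughout, and leave the oil bottle on the caddy standing where it is.

Things in the scene. Friction and masses are not known exactly. Their poses are not given: they have to be found in the camera images.
- cone_red: Thread cone with red thread on a white core, upright, 106 mm tall: 60 mm diameter at the foot tapering to 43 mm at 98 mm height, then a closed white neck 24 mm wide, 9 mm tall. Hollow from below (36 mm mouth, over 24 mm wide up to 60 mm height): drops loosely over a pin. 100 to 200 g. Origin: centre of its underside; z up its axis.
- cone_blue: Thread cone with blue thread on a white core, upright, 106 mm tall: 60 mm diameter at the foot tapering to 43 mm at 98 mm height, then a closed white neck 24 mm wide, 9 mm tall. Hollow from below (36 mm mouth, over 24 mm wide up to 60 mm height): drops loosely over a pin. 100 to 200 g. Origin: centre of its underside; z up its axis.
- cone_yellow: Thread cone with yellow thread on a white core, upright, 106 mm tall: 60 mm diameter at the foot tapering to 43 mm at 98 mm height, then a closed white neck 24 mm wide, 9 mm tall. Hollow from below (36 mm mouth, over 24 mm wide up to 60 mm height): drops loosely over a pin. 100 to 200 g. Origin: centre of its underside; z up its axis.
- cone_green: Thread cone with green thread on a white core, upright, 106 mm tall: 60 mm diameter at the foot tapering to 43 mm at 98 mm height, then a closed white neck 24 mm wide, 9 mm tall. Hollow from below (36 mm mouth, over 24 mm wide up to 60 mm height): drops loosely over a pin. 100 to 200 g. Origin: centre of its underside; z up its axis.
- mat_red: Round red rubber mat, 86 mm diameter, fixed on the thread caddy, with a fixed upright steel pin in its centre: 8 mm diameter, 58 mm tall above the mat. Origin: centre of the mat's upper face (a cone fully down on this pin has its origin here); z up.
- mat_blue: Round blue rubber mat, 86 mm diameter, fixed on the thread caddy, with a fixed upright steel pin in its centre: 8 mm diameter, 58 mm tall above the mat. Origin: centre of the mat's upper face (a cone fully down on this pin has its origin here); z up.
- mat_yellow: Round yellow rubber mat, 86 mm diameter, fixed on the thread caddy, with a fixed upright steel pin in its centre: 8 mm diameter, 58 mm tall above the mat. Origin: centre of the mat's upper face (a cone fully down on this pin has its origin here); z up.
- mat_green: Round green rubber mat, 86 mm diameter, fixed on the thread caddy, with a fixed upright steel pin in its centre: 8 mm diameter, 58 mm tall above the mat. Origin: centre of the mat's upper face (a cone fully down on this pin has its origin here); z up.
- mat_black: Black rubber mat with pin, sizes and origin as the others: the spare place, no cone at the start. The five mats stand 135 mm or more apart in two rows on the caddy, an aluminium tray of 300 x 460 mm, floor 16 mm above the table. Small things under 15 mm high lie between; two end handles and a mast socket are under 60 mm high.
- oil_bottle: Small clear and red oil bottle standing loose on the caddy near a corner, 34 mm diameter, 96 mm tall with its thin spout, 70 g; to be left alone. Its centre is 100 mm or more from the nearest mat's. Origin: centre of its underside.

How it is judged:
At the end, for the whole second after the job is handed in: Each of the four cones stands on the mat of its own colour with the pin inside it: its origin within 12 mm sideways of the mat's and less than 6 mm above it, tilted under 0.1 rad, at rest and released (horizontal distance between cone_red and mat_red below 0.012 m and z of cone_red in the frame of mat_red below 0.006 m and angle between each of cone_red, cone_blue, cone_yellow, cone_green's own z axis and vertical below 0.1 rad and linear speed of each of cone_red, cone_blue, cone_yellow, cone_green below 0.02 m/s and horizontal distance between cone_blue and mat_blue below 0.012 m and z of cone_blue in the frame of mat_blue below 0.006 m and horizontal distance between cone_yellow and mat_yellow below 0.012 m and z of cone_yellow in the frame of mat_yellow below 0.006 m and horizontal distance between cone_green and mat_green below 0.012 m and z of cone_green in the frame of mat_green below 0.006 m); the robot touches nothing.
It fails at once if a cone is tipped over (more than 0.7 rad) (angle between any of cone_red, cone_blue, cone_yellow, cone_green's own z axis and vertical above 0.7 rad).
It fails at once if the oil bottle is knocked over (0.5 rad) or shifted by more than 30 mm (angle between oil_bottle's own z axis and vertical above 0.5 rad or distance of oil_bottle from where it was at the start of the episode above 0.03 m).
It also fails if it takes over 93 s, if anything falls off the work surface, if the arm or the gripper's body presses on something with over 40 N, if the wrist force passes 120 N, or if a joint passes its speed limit or range.

## Robot

A 6-joint arm with a two-finger parallel gripper is mounted at the origin on the work surface. World frame = base frame: x ahead of the robot, y to its left, z up, the work surface at z = 0. Lengths are in m, angles in rad, forces in N, time in s.
With the tool pointing down it reaches from about 0.275 to 0.875 m from the base axis. Payload 12.5 kg.
Tool frame: the origin (TCP) lies on the centre line of the jaws, within the pads' length; the fingertips stand r.finger_overhang ahead of it and the grasp point (between the pads) lies 3 mm ahead of it (r.finger_overhang is the distance from the TCP to the fingertips, in m); z points along the fingers, y is the line along which they close (so a half turn about z gives the same grasp; the last joint's range is limited). The gripper opens to 85 mm and grips with 20 to 120 N. Pads are 22 mm wide; open, the fingers measure 114 mm over their backs; the gripper's body (76 mm by 85 mm) begins 54 mm behind the grasp point. The pads swing forward as they close: fully open they stand 13 mm farther back than shut.
Start: joints at [-1.191, 0.351, 1.652, -0, 1.139, -0.085], TCP at [0.247, -0.492, 0.214] pointing down, gripper open.
Joint ranges: [-2.75, 2.75], [-0.79, 2.1], [0.01, 2.65], [-1.57, 4.71], [0.07, 3.14], [-2.87, 2.87]. Speed limits (rad/s): [2.22, 2.22, 2.79, 3.14, 3.14, 3.14].

## Interface

Orientations are given as a unit quaternion [x, y, z, w].
In Python, from cell import r, optics gives the robot as it stands. The module is installed in compiled form; this text tells all that it offers. Calls block until the motion is done:
- r.move_to(position, orientation): joint-space move of the TCP to a pose.
- r.move_linear(position, rot=None, vel=0.15): straight line of the TCP; rot=None keeps the orientation; vel is the mean speed in m/s.
- r.set_joints(angles): joint-space move.
- r.set_gripper(opening, squeeze=None): opening from 0.0 (shut) to 1.0 (fully open); squeeze is the grip in N (None keeps the last); returns when the fingers have stopped.
- r.sleep(seconds).
- r.inverse_kinematics(position, orientation): joint angles nearest the present ones, or None.
- optics.get_image(name): name is "scene" or "top" or "wrist"; returns a dict with "pixels" (384x512x3 uint8, red, green, blue), "depth" (384x512 float32, m along the optical axis (not along the pixel's ray), 0 where there is no reading), "fx", "fy", "cx", "cy" (pixels), "camera_from_world" (4x4, takes a point from world to camera coordinates); the wrist camera has in their place "mount" (4x4, takes a point from camera to tool coordinates, whose origin is the TCP and whose axes are the flange's). Camera axes: x right, y down, z forward; pixel columns grow to the right and rows downward; lengths in m; the calibration is good to about 2 mm. A picture is of the moment at which its call begins: read the wrist's pose just before it.
A pose or a line that the arm cannot do raises r.PlanningError and nothing moves.
- r.hand_in(): hands the job in; it is judged then, once.
Readings, each from a call of its own:
- r.current_t(): time.
- r.current_q(): joint angles.
- r.current_qvel(): joint speeds.
- r.current_effort(): joint torques, N m.
- r.current_tool_pos(): TCP position.
- r.current_ee_rot(): TCP orientation.
- r.current_contact_force(): force on the tool from outside, world axes, zero at the start.
- r.current_torque(): the same for the moment, N m.
- r.current_opening(): opening from 0.0 (shut) to 1.0 (fully open).
- r.current_finger_force(): force on a finger pad.
Only numpy, scipy, OpenCV 4.12 (cv2) and the standard library are available. Lean on these libraries where they do the work, as an engineer would, in place of code of your own. Each camera call takes 0.05 s, during which the arm holds its last target. There are 200 camera calls.

## Working session

There is one attempt and no reset: what is moved stays moved. The work goes in short steps, each a Python script; the robot and the scene stay as the last script left them, time stands still between calls to the robot, and variables do not carry over. Pictures are saved under pics/ and viewed, at most 14 in all, crops included, and the job is handed in when it is done.

```bash
mkdir -p pics; python3 - <<'E'
from cell import r, optics
import cv2, numpy as np
for n in ("top","scene"):
    d=optics.get_image(n)
    cv2.imwrite(f"pics/{n}0.png",d["pixels"][:,:,::-1]); np.savez(f"{n}0.npz",**d)
    print(n,d["fx"],d["cx"],d["cy"]); print(np.round(np.linalg.inv(d["camera_from_world"]),3))
print(r.current_t(), r.finger_overhang, r.current_ee_rot())
E
```

```text
top 351.7499122200629 258.0457529032164 190.17907815551695
[[ 0.011 -0.994  0.105  0.448]
 [-1.    -0.014 -0.028  0.058]
 [ 0.029 -0.104 -0.994  0.825]
 [ 0.     0.     0.     1.   ]]
scene 430.1043390361567 255.33094836229023 184.09555934590307
[[ 0.838  0.42  -0.349  0.858]
 [ 0.546 -0.646  0.533 -0.39 ]
 [-0.002 -0.637 -0.771  0.728]
 [ 0.     0.     0.     1.   ]]
0.1 0.022 [ 9.73120125e-01  2.30297578e-01 -6.92936073e-05 -4.93895023e-04]
```

View pics/top0.png

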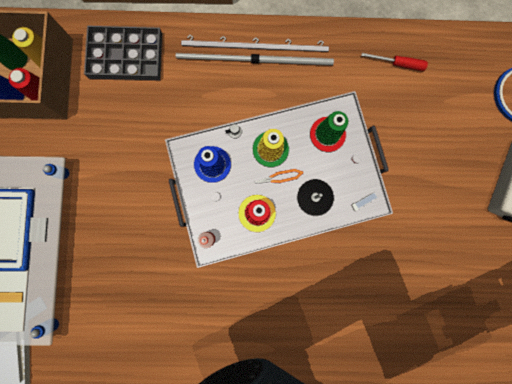

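View pics/scene0.png

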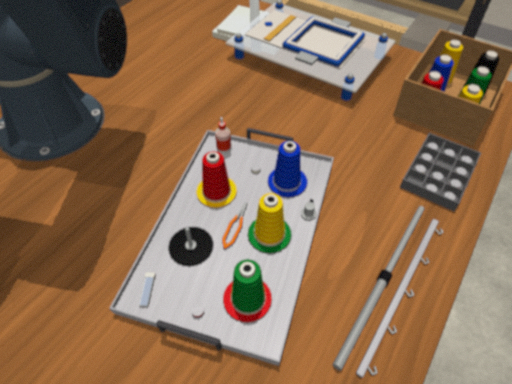

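The cones stand as follows: blue on blue (212,163), already right; yellow on green (270,148); green on red (328,132); red on yellow (258,212). The black mat (315,197) is free and the bottle is at (207,239). The plan is green→black, red→red, yellow→yellow, green→green. Next I measure positions.

```bash
cat > meas.py <<'E'
import numpy as np, cv2
from scipy.optimize import least_squares
def ray_plane(d,uv,z):
    T=np.linalg.inv(d["camera_from_world"]); uv=np.atleast_2d(uv).astype(float)
    dc=np.c_[(uv[:,0]-d["cx"])/d["fx"],(uv[:,1]-d["cy"])/d["fy"],np.ones(len(uv))]
    w=dc@T[:3,:3].T; return T[:3,3]+w*((z-T[2,3])/w[:,2])[:,None]
def world(d):
    v,u=np.mgrid[:384,:512]; z=d["depth"]
    P=np.stack([(u-d["cx"])/d["fx"]*z,(v-d["cy"])/d["fy"]*z,z],-1)
    T=np.linalg.inv(d["camera_from_world"]); return P@T[:3,:3].T+T[:3,3]
def masks(d):
    h,s,v=[c.astype(int) for c in cv2.split(cv2.cvtColor(np.ascontiguousarray(d["pixels"]),cv2.COLOR_RGB2HSV))]
    c=(s>130)&(v>50)
    return dict(red=c&((h<6)|(h>172)),yellow=c&(h>20)&(h<34),green=c&(h>45)&(h<85),blue=c&(h>100)&(h<130),black=(v<50),white=(s<60)&(v>130))
def circle(P,c0,R=0.043):
    s=least_squares(lambda c:np.hypot(*(P-c).T)-R,c0,loss="soft_l1",f_scale=0.0015); return s.x,np.sqrt(np.mean(np.sort(s.fun**2)[:len(P)*7//10]))
E
python3 - <<'E'
from meas import *
seed=dict(top=dict(blue=(212,163),green=(270,148),red=(328,132),yellow=(258,212),black=(315,197)))
Z=0.019
for n in ("top","scene"):
    d=dict(np.load(f"{n}0.npz")); W=world(d); M=masks(d)
    if n=="top": S={k:ray_plane(d,p,Z)[0][:2] for k,p in seed["top"].items()}
    for k in S:
        near=np.hypot(W[...,0]-S[k][0],W[...,1]-S[k][1])<0.06
        m=M[k]&near&(d["depth"]>0)&(W[...,2]<0.03)&(W[...,2]>0.008)
        zm=np.median(W[m][:,2])
        v,u=np.nonzero(m); g=ray_plane(d,np.c_[u,v],Z)[:,:2]
        # outermost mask points per azimuth
        a=np.arctan2(*(g-S[k]).T[::-1]); rr=np.hypot(*(g-S[k]).T); b=((a+np.pi)/(2*np.pi)*48).astype(int)
        o=[g[b==i][np.argmax(rr[b==i])] for i in range(48) if (b==i).any()]
        c,e=circle(np.array(o),S[k],0.0425)
        # cone neck top: highest points
        t=near&(W[...,2]>0.115)&(W[...,2]<0.14)
        s="" 
        if t.sum()>5:
            v,u=np.nonzero(t&M["white"]); s=(len(u),np.round(np.median(W[t][:,2]),4), np.round(ray_plane(d,(u.mean(),v.mean()),Z+.106)[0],4) if len(u) else None)
        print(n,k,m.sum(),"z",zm.round(4),"c",c.round(4),"rms",e.round(4),len(o),s)
E
```

```text
top blue 373 z 0.0222 c [0.5936 0.1432] rms 0.0008 43 (81, np.float64(0.1206), array([0.5913, 0.1425, 0.125 ]))
top green 295 z 0.0219 c [0.6324 0.008 ] rms 0.0012 38 (75, np.float64(0.1203), array([0.6299, 0.0091, 0.125 ]))
top red 351 z 0.0219 c [ 0.6697 -0.1269] rms 0.0007 37 (94, np.float64(0.1203), array([ 0.6704, -0.1288,  0.125 ]))
top yellow 459 z 0.0221 c [0.481 0.039] rms 0.0011 48 (79, np.float64(0.1205), array([0.4823, 0.0369, 0.125 ]))
top black 891 z 0.0221 c [ 0.5196 -0.0963] rms 0.0017 48 
scene blue 316 z 0.0228 c [0.5888 0.1455] rms 0.001 38 (83, np.float64(0.1211), array([0.588 , 0.1446, 0.125 ]))
scene green 352 z 0.0227 c [0.6268 0.0112] rms 0.0012 36 (82, np.float64(0.1212), array([0.6283, 0.0094, 0.125 ]))
scene red 592 z 0.0227 c [ 0.6661 -0.125 ] rms 0.0006 38 (146, np.float64(0.1211), array([ 0.6682, -0.1244,  0.125 ]))
scene yellow 339 z 0.023 c [0.4766 0.0405] rms 0.0006 38 (70, np.float64(0.1215), array([0.48  , 0.0372, 0.125 ]))
scene black 1032 z 0.0229 c [ 0.5152 -0.0954] rms 0.002 46
```

```bash
cat > act.py <<'E'
from cell import r, optics
import numpy as np, cv2
Q=[0.97312,0.23030,0,0]
MAT=dict(blue=(.5912,.1443),green=(.6296,.0096),red=(.6679,-.1260),yellow=(.4788,.0397),black=(.5174,-.0958))
ZG,ZC=0.094,0.230
def pick(xy):
    r.set_gripper(1.0,40)
    r.move_to([*xy,ZC],Q)
    r.move_linear([*xy,ZG],vel=0.12); f0=r.current_contact_force()
    r.set_gripper(0.0,40); print("grip",r.current_opening(),r.current_finger_force(),"F",np.round(f0,1))
    r.move_linear([*xy,ZC],vel=0.12); print("lifted",r.current_opening(),r.current_finger_force(),np.round(r.current_contact_force(),1))
def place(xy):
    r.move_linear([*xy,ZC],vel=0.15)
    r.move_linear([*xy,ZG+.012],vel=0.12); print("above",np.round(r.current_contact_force(),1))
    r.move_linear([*xy,ZG+.002],vel=0.04); print("down",np.round(r.current_contact_force(),1))
    r.set_gripper(1.0); r.sleep(.2)
    r.move_linear([*xy,ZC],vel=0.15); print("t",r.current_t())
def snap(n,tag):
    d=optics.get_image(n); cv2.imwrite(f"pics/{n}{tag}.png",d["pixels"][:,:,::-1]); np.savez(f"{n}{tag}.npz",**d); return d
E
python3 - <<'E'
from act import *
for k,p in MAT.items():
    for z in (ZG,ZC):
        q=r.inverse_kinematics([*p,z],Q); print(k,z,None if q is None else np.round(q,2))
pick((.6693,-.1266))
snap("scene","1"); print(r.current_t())
E
```

```text
blue 0.094 [ 0.16  0.59  1.59 -0.    0.95  1.27]
blue 0.23 [ 0.16  0.44  1.47 -0.    1.22  1.27]
green 0.094 [-0.06  0.63  1.53 -0.    0.98  1.05]
green 0.23 [-0.06  0.48  1.41 -0.    1.25  1.05]
red 0.094 [-0.25  0.71  1.38 -0.    1.05  0.85]
red 0.23 [-0.25  0.58  1.26 -0.    1.3   0.85]
yellow 0.094 [-0.01  0.4   1.93 -0.    0.81  1.09]
yellow 0.23 [-0.01  0.21  1.81 -0.    1.13  1.09]
black 0.094 [-0.27  0.47  1.82 -0.    0.86  0.83]
black 0.23 [-0.27  0.29  1.69 -0.    1.16  0.83]
grip 0.4781522756907959 40.06355447578244 F [-0.1  0.1  0.1]
lifted 0.4819573427696673 40.36136766371783 [ 0.2  0.4 -1.9]
5.4417
```

View pics/scene1.png

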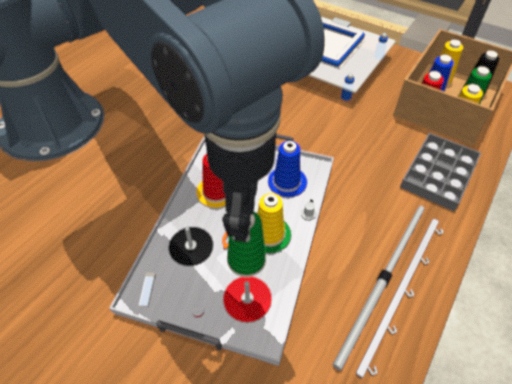

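Green is held upright at (247,245), and the red mat and pin (247,292) are free. I place it on black and check.

```bash
python3 - <<'E'
from act import *
place(MAT["black"])
r.move_to([.40,.10,ZC+.03],Q)
snap("scene","2"); print(r.current_t())
E
```

```text
above [ 0.6  0.2 -2. ]
down [ 0.   0.5 -1. ]
t 9.9583
10.925
```

View pics/scene2.png

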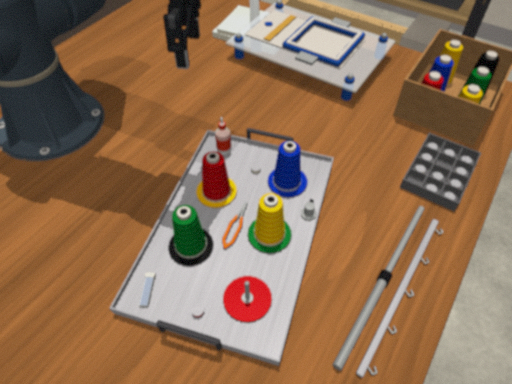

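Green stands down on black (188,232), and the red pin is bare (247,290). Before the next placing I check green's offset from the black mat and the red pin's position.

```bash
python3 - <<'E'
from meas import *
from act import MAT, snap
top=snap("top","2")
for n,d in (("scene",dict(np.load("scene2.npz"))),("top",top)):
    W=world(d); M=masks(d)
    for k,(x,y) in MAT.items():
        near=np.hypot(W[...,0]-x,W[...,1]-y)<0.045
        t=near&(W[...,2]>0.115)&(W[...,2]<0.14)&M["white"]
        v,u=np.nonzero(t); 
        if len(u)>5: print(n,k,"neck",ray_plane(d,(u.mean(),v.mean()),.126)[0].round(4),np.median(W[t][:,2]).round(4))
        t=near&(W[...,2]>0.068)&(W[...,2]<0.09)
        if k=="red": print(n,"pin",t.sum(),W[t].mean(0).round(4))
        m=M[k]&near&(W[...,2]<.03); m=m if k=="red" else None
        if m is not None:
            v,u=np.nonzero(m); p=ray_plane(d,np.c_[u,v],.021)[:,:2]; print(n,"red mat circle",cv2.minEnclosingCircle(p.astype(np.float32)))
E
```

```text
scene blue neck [0.5884 0.1438 0.126 ] 0.1282
scene green neck [0.6288 0.0088 0.126 ] 0.1282
scene pin 28 [ 0.6686 -0.1276  0.0763]
scene red mat circle ((0.6670635342597961, -0.12596288323402405), 0.04248539358377457)
scene yellow neck [0.4802 0.0367 0.126 ] 0.1286
scene black neck [ 0.5154 -0.094   0.126 ] 0.1283
top blue neck [0.5911 0.1421 0.126 ] 0.1278
top green neck [0.6295 0.0091 0.126 ] 0.1277
top pin 15 [ 0.6675 -0.1265  0.0769]
top red mat circle ((0.6691008806228638, -0.12614846229553223), 0.042466964572668076)
top yellow neck [0.4822 0.037  0.126 ] 0.1278
top black neck [ 0.5193 -0.0967  0.126 ] 0.1273
```

Everything agrees within 2 mm, so I do the remaining moves, with a check that each grasp held.

```bash
python3 - <<'E'
from act import *
for src,dst in (((.4812,.0369),"red"),((.6293,.0091),"yellow"),((.5174,-.0954),"green")):
    pick(src)
    assert r.current_opening()>.4 and r.current_finger_force()>20
    place(MAT[dst])
r.move_to([.40,.10,ZC+.05],Q)
snap("scene","3"); snap("top","3"); print(r.current_t())
from meas import *
for n in("scene","top"):
    d=dict(np.load(n+"3.npz")); W=world(d); M=masks(d)
    for k,(x,y) in MAT.items():
        t=(np.hypot(W[...,0]-x,W[...,1]-y)<0.045)&(W[...,2]>0.115)&(W[...,2]<0.14)&M["white"]
        v,u=np.nonzero(t)
        if len(u)>5: print(n,k,(ray_plane(d,(u.mean(),v.mean()),.126)[0][:2]-[x,y]).round(4),np.median(W[t][:,2]).round(4))
E
```

```text
grip 0.4831730722504132 39.82736319943797 F [0.7 0.5 1.1]
lifted 0.4772564542005956 40.35529382999812 [-0.4  0.6 -1.9]
above [ 0.1  0.6 -1.3]
down [-0.2 -1.  -1.5]
t 19.8917
grip 0.4829687257230394 40.01334797590971 F [-0.6  0.2  0.2]
lifted 0.480572836623257 40.392753020860255 [ 0.5 -0.4 -2.4]
above [ 0.   1.3 -1.8]
down [-0.3 -1.2 -1.9]
t 28.2917
grip 0.48097260393791946 39.85220243339427 F [-0.4 -0.3 -0.4]
lifted 0.4806618955235087 40.3658559336327 [ 0.5  0.1 -1.6]
above [-0.7 -0.5 -2.4]
down [-0.1 -0.1 -1.2]
t 36.6917
37.7833
scene blue [-0.0028 -0.0004] 0.1284
scene green [-0.002  0.002] 0.128
scene red [-0.001  -0.0001] 0.1283
scene yellow [-0.0002 -0.0028] 0.1286
top blue [-0.0002 -0.002 ] 0.1275
top green [0.0009 0.0002] 0.1276
top red [0.0002 0.    ] 0.1276
top yellow [0.0011 0.0005] 0.128
```

View pics/scene3.png

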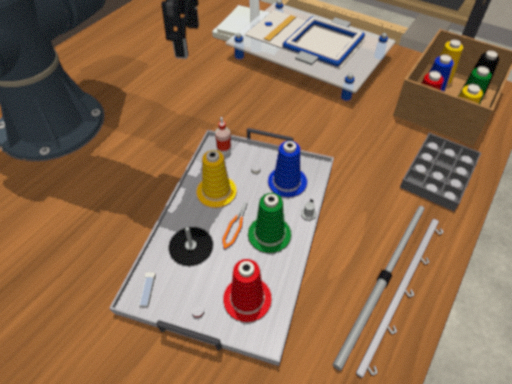

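Each cone is on its own mat: yellow (215,178), blue (288,168), green (270,222), red (247,290). All are within 3 mm of the mat centre and fully down. Black (190,245) is empty, the bottle is in place at (223,138), and the arm is clear.

```bash
python3 -c "
from cell import r
print(r.hand_in())"
```

```text
the job is handed in; nothing more can be done
None
```

All four cones stand fully down on the mats of their own colour, the black pin is empty and the oil bottle was left untouched; the job was handed in at about 38 s, though no verdict was returned.

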